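# Stow the finished stamps and click the case shut

## Task

Collect the two finished stamp blocks from the press's catch tray and lay them side by side, flat on the floor with the rubber face up, in the wide compartment of the open plywood case; leave the thin wood offcut in the tray. Then lower the hinged lid without letting it slam and press its front edge down, firmly but without leaning hard on it, until the spring catch snaps and the lid stays fully shut on the case. Leave the bottle and the glass jar where they are, and let go of everything.

Things in the scene. Friction and masses are not known exactly. Their poses are not given: they have to be found in the camera images.
- case: Plywood storage case, fixed, open at the top: 180 (its x) by 240 (its y) by 60 mm high, walls and floor 8 mm. Origin: centre of its underside; x points from its front (robot side) to its hinge side, z up. A 6 mm divider, its top 44 mm above the table, at y = -55 mm makes a narrow slot on the -y side (holding a carving gouge) and a wide compartment on the +y side.
- compartment (a point): Centre of the floor of the case's wide compartment (8 mm above the table; axes as the case's). The compartment is 164 mm along x, 164 mm along y, and 52 mm deep under the shut lid.
- catch_point (a point): The case's spring roller catch: a steel roller in a small dark housing outside the middle of the front wall, 17 mm under the rim. The lid's tongue comes to rest on it with the lid 0.03 to 0.05 rad open (6 to 10 mm proud in front); about 8 to 16 N down at the lid's front edge then snaps it past, in the last 2 mm, and the catch pulls the lid to 0 and holds it. Pressed less, it comes up again.
- lid (a joint): Angle of the case's lid in rad: 0 fully shut, flat on the rim; grows as it opens, 1.57 upright, leaning back beyond (stop at 1.85). Stiff friction hinge: the lid stays at any angle and 1 to 4 N at its free edge moves it. More than 35 N on it, or closing it faster than 2.5 rad/s, is too rough.
- lid_hinge (a point): Point on the hinge axis at the middle of the case's far (+x) rim, 60 mm above the table; turns with the lid. Hinge axis: the case's y. At angle q the lid runs from here along (-cos q, 0, sin q) in the case's axes. Lid: plain plywood panel, 207 mm from hinge to free edge, 240 mm wide, 12 mm thick (underside in the hinge plane), 0.3 kg.
- lid_edge (a point): Middle of the lid's free edge on its outer face (the top face when shut, then 72 mm above the table, 27 mm in front of the case's front wall). A steel tongue, 26 mm wide, stands 24 mm out of the lid's inner face near here, 197 mm from the hinge.
- press: Grey bench press, fixed, with an aluminium catch tray in front. Origin: centre of the tray's underside, axes: x from the tray to the press, z up. Tray 140 mm (x) by 280 mm (y) outside, walls 24 mm high and 4 mm thick, floor 4 mm thick. A chute rises from x = 80 mm to 78 mm high at x = 136 mm; the press stands beyond x = 145 mm, up to 182 mm high.
- stamp_a: Finished stamp: wooden block with a dark 4 mm rubber sheet on top, 56 mm (its x) by 34 mm (its y) by 26 mm high, 50 g. Origin: centre of its underside, z up. Lies in the catch tray, its length roughly along the tray's x. It is the same as stamp_b.
- stamp_b: Second finished stamp, same shape and size as stamp_a.
- offcut: Scrap strip of bare wood, 75 mm (its x) by 22 mm by 12 mm high, lying in the tray beside the stamps in any of the three places. Origin: centre of its underside. Stays in the tray.
- water_bottle: White bottle, 68 mm across, 210 mm high, origin at the centre of its underside. Leave alone.
- ink_jar: Open glass jar, 60 mm across, 60 mm high, between the case and the press, origin at the centre of its underside. Leave alone.
Mind the look-alikes: they are no part of the job. Leave any green look-alike of the stamp_a alone. What is shaped like the stamp_b but green is not meant.

How it is judged:
By the outcome, as a careful person would: the job done as asked, in the order asked, and still so for the second after the job is handed in, with the robot touching nothing.
It also fails if it takes over 72 s, if anything falls off the work surface, if the arm or the gripper's body presses on something with over 40 N, if the wrist force passes 120 N, or if a joint passes its speed limit or range.

## Robot

A 6-joint arm with a two-finger parallel gripper is mounted at the origin on the work surface. World frame = base frame: x ahead of the robot, y to its left, z up, the work surface at z = 0. Lengths are in m, angles in rad, forces in N, time in s.
With the tool pointing down it reaches from about 0.35 to 0.775 m from the base axis. Payload 7.3 kg.
Tool frame: the origin (TCP) lies on the centre line of the jaws, within the pads' length; the fingertips stand 17 mm ahead of it and the grasp point (between the pads) lies 2 mm behind it (robot.tcp_to_tips is the distance from the TCP to the fingertips, in m); z points along the fingers, y is the line along which they close (so a half turn about z gives the same grasp; the last joint's range is limited). The gripper opens to 92 mm and grips with 3 to 60 N. Pads are 19 mm wide; open, the fingers measure 130 mm over their backs; the gripper's body (75 mm by 190 mm) begins 47 mm behind the grasp point.
Start: joints at [-1.464, 0.342, 1.524, -0, 1.275, -0.146], TCP at [0.131, -0.508, 0.244] pointing down, gripper open.
Joint ranges: [-2.53, 2.53], [-0.77, 2.02], [0.04, 2.7], [-1, 4.14], [0.28, 2.66], [-3.11, 3.11]. Speed limits (rad/s): [2.57, 2.57, 3.14, 3.14, 3.14, 3.14].

## Interface

Orientations are given as [roll, pitch, yaw] about the fixed x, y, z axes, in that order (R = Rz(yaw) Ry(pitch) Rx(roll)).
In Python, from cell import robot gives the robot as it stands. The module is installed in compiled form; this text tells all that it offers.
- The arm moves only by the tool carry_out, never from a script. Its argument "commands" is a list of rows, each a list of 3 entries, a list of its own where there are three numbers: the shift along the tool's x, y, z in m, then the turn about the tool's z in rad, then the opening, from 0 (shut) to 1 (fully open). In form: [[[dx, dy, dz], yaw, claw], ...]. A call has 1 to 20 rows; each row shifts and turns the commanded pose from where the row before left it, along the tool's axes as they then stand; what a row does not reach is not made up. A row lasts 1/8 s, in which the tool goes at most 62.5 mm and 10.7 degrees, less where a joint would pass 70% of its speed; a pose out of reach is approached as far as the arm can. A call is refused whole if a number of a shift passes 0.0625 or a number of a turn 0.188, either way. A call with a gripper value outside its range is refused whole. The fingers move at their own pace and stop on an object; "newtons" is the grip in N (left out, the last holds). Time passes only in rows, so rows that do not move let the fingers close. It gives the time, the measured TCP pose, the force, the opening and the grip force at its end, in the units of the state.
- robot.observe(): the state, without advancing time (a new reading comes with each control period).
- robot.read_camera(name): name is "side" or "top"; returns a dict with "pixels" (384x512x3 uint8, red, green, blue), "fx", "fy", "cx", "cy" (pixels), "k1" (the pictures are not rectified: a ray, as slopes to the right and down, at radius r is drawn at 1 + k1 r^2 times it, then the intrinsics apply), "view" (4x4, takes a point from world to camera coordinates). Camera axes: x right, y up, looking along -z (the intrinsics and any distortion apply to the point x, -y, -z); pixel columns grow to the right and rows downward; lengths in m; the calibration is good to about 2 mm. A picture is of the moment at which its call begins. There is no depth.
- robot.hand_in(): hands the job in; it is judged then, once.
Trained networks look in a picture, given as the dict that the camera call returned (one of the last four; its "shot" number tells which), for a name from the list of things; names that differ only in an ending like _2 or _b are one class to them, and where a whole thing is asked for, a point or a joint stands for the part that bears it (a point fixed in the world has none). Each returns a list of dicts, best first, with "p" (0 to 1); they miss things now and then, are a little off and sometimes report something else, mostly with a low value. They report only what shows in the picture. A call takes as long as a camera call. They do not tell look-alikes from the thing itself.
- robot.find_in(picture, name): "at" ([column, row] in pixels, amid what is visible of it).
- robot.tip_of(picture, name): "at" ([column, row] in pixels: a listed point, or the origin of a listed thing).
The state is a dict: "time": time; "qpos": joint angles; "qvel": joint speeds; "joint_efforts": joint torques, N m; "tool_pos": TCP position; "tool_rot": TCP orientation; "contact_force": force on the tool from outside, world axes, zero at the start; "torque": the same for the moment, N m; "opening": finger opening in m; "grip_force": force on a finger pad.
Only numpy, scipy, OpenCV 4.12 (cv2) and the standard library are available. Lean on these libraries where they do the work, as an engineer would, in place of code of your own. Each camera call takes 0.05 s, during which the arm holds its last target. There are 200 camera calls.

## Working session

There is one attempt and no reset: what is moved stays moved. The work goes in short steps, Python scripts to look and compute and a tool call to move; the robot and the scene stay as the last step left them, time stands still between calls to the robot, and variables do not carry over. Pictures are saved under pics/ and viewed, at most 10 in all, crops included, and the job is handed in when it is done.

Besides the shell and the picture viewer there is one more tool, called in YAML: its name, and indented under it one key for each argument. carry_out: Moves the arm, as the interface text tells. Its arguments: {"type":"object","properties":{"commands":{"type":"array"},"newtons":{"type":"number"}},"required":["commands"]}

```bash
mkdir -p pics
cat > h.py <<'E'
import numpy as np, cv2
from cell import robot
def K(p): return np.array([[p['fx'],0,p['cx']],[0,p['fy'],p['cy']],[0,0,1.]])
def save(p,n): cv2.imwrite('pics/'+n,cv2.cvtColor(p['pixels'],cv2.COLOR_RGB2BGR))
def ray(p,uv):
    n=cv2.undistortPoints(np.array([[uv]],float),K(p),np.array([p['k1'],0,0,0.]))[0,0]
    V=np.array(p['view']);R=V[:3,:3];o=-R.T@V[:3,3]
    return o,R.T@np.array([n[0],-n[1],-1])
def atz(p,uv,z):
    o,d=ray(p,uv);return o+d*(z-o[2])/d[2]
def proj(p,X):
    V=np.array(p['view']);c=V[:3,:3]@np.array(X)+V[:3,3];a=np.array([c[0],-c[1]])/-c[2]
    a=a*(1+p['k1']*(a@a));return np.array([p['fx']*a[0]+p['cx'],p['fy']*a[1]+p['cy']])
E
python3 - <<'E'
from h import *
np.set_printoptions(precision=3,suppress=True)
P={n:robot.read_camera(n) for n in('top','side')}
for n,p in P.items():
    save(p,n+'0.png');V=np.array(p['view']);print(n,p['k1'],p['fx'],'cam',-V[:3,:3].T@V[:3,3])
    for t,z in(('stamp_a',0.004),('offcut',.004),('case',0),('press',0),('compartment',.008),('catch_point',.043),('lid_hinge',.06),('lid_edge',None),('ink_jar',0),('water_bottle',0)):
        for d in robot.tip_of(p,t)[:4]: print(n,t,round(d['p'],2),np.round(d['at']),atz(p,d['at'],z) if z is not None else '')
print(robot.observe())
E
```

```text
top -0.05965741192211442 460.6930559505246 cam [ 0.39  -0.033  1.184]
top stamp_a 0.87 [128. 178.] [0.505 0.339 0.004]
top stamp_a 0.84 [134. 234.] [0.362 0.321 0.004]
top stamp_a 0.76 [171. 246.] [0.33  0.226 0.004]
top stamp_a 0.62 [156. 171.] [0.522 0.265 0.004]
top offcut 0.55 [192. 166.] [0.534 0.169 0.004]
top case 0.86 [345. 177.] [ 0.497 -0.224  0.   ]
top compartment 0.7 [336. 175.] [ 0.504 -0.198  0.008]
top catch_point 0.82 [354. 215.] [ 0.4   -0.236  0.043]
top lid_hinge 0.74 [347. 136.] [ 0.594 -0.222  0.06 ]
top lid_edge 0.62 [353. 101.] 
top ink_jar 0.67 [243. 115.] [0.666 0.038 0.   ]
top water_bottle 0.72 [426. 192.] [ 0.455 -0.434  0.   ]
top water_bottle 0.58 [335. 174.] [ 0.505 -0.199  0.   ]
side -0.14144079349490235 464.3729135300339 cam [0.385 0.957 0.639]
side stamp_a 0.92 [213. 285.] [0.524 0.257 0.004]
side stamp_a 0.82 [312. 280.] [0.325 0.229 0.004]
side stamp_a 0.72 [219. 316.] [0.502 0.341 0.004]
side stamp_a 0.7 [344. 320.] [0.268 0.338 0.004]
side offcut 0.53 [221. 259.] [0.519 0.174 0.004]
side case 0.58 [239. 173.] [ 0.519 -0.23   0.   ]
side press 0
[... 314 characters left out ...]
 ]
side lid_edge 0.79 [198.  91.] 
side ink_jar 0.9 [165. 225.] [0.673 0.046 0.   ]
side ink_jar 0.4 [263. 141.] [ 0.463 -0.459  0.   ]
side water_bottle 0.73 [264. 144.] [ 0.458 -0.437  0.   ]
side water_bottle 0.66 [217. 285.] [0.517 0.253 0.   ]
{'time': 1.1, 'qpos': array([-1.464,  0.342,  1.524, -0.   ,  1.275, -0.146]), 'qvel': array([-0.   ,  0.   , -0.002, -0.   ,  0.002,  0.   ]), 'joint_efforts': array([  0.001, -43.114, -24.448,   0.072,   0.048,   0.   ]), 'tool_pos': array([ 0.131, -0.508,  0.244]), 'tool_rot': array([3.141, 0.   , 0.253]), 'contact_force': array([0.013, 0.497, 0.304]), 'torque': array([-0.009,  0.051, -0.06 ]), 'grip_force': 0.0, 'opening': 0.09141657155831144}
```

Run:
```python
import cv2
i=cv2.imread('pics/top0.png');cv2.imwrite('pics/t1.png',cv2.resize(i[80:280,80:340],None,fx=3,fy=3,interpolation=2))
cv2.imwrite('pics/t2.png',cv2.resize(i[60:260,270:470],None,fx=3,fy=3,interpolation=2))
i=cv2.imread('pics/side0.png');cv2.imwrite('pics/s1.png',cv2.resize(i[70:370,130:400],None,fx=2,fy=2,interpolation=2))
```

```text
(no output)
```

View pics/t1.png

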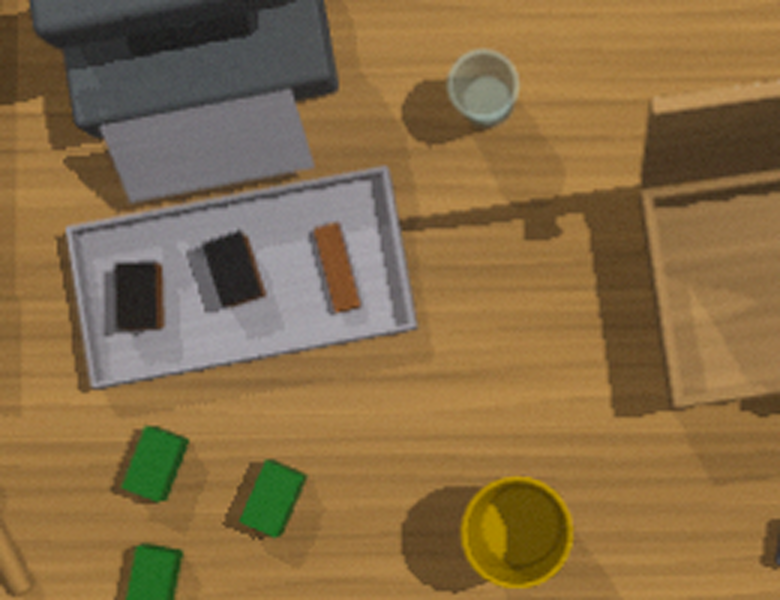

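View pics/s1.png

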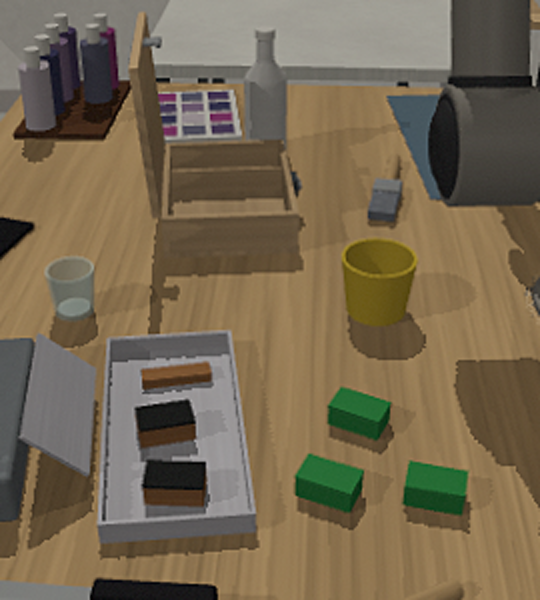

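View pics/t2.png

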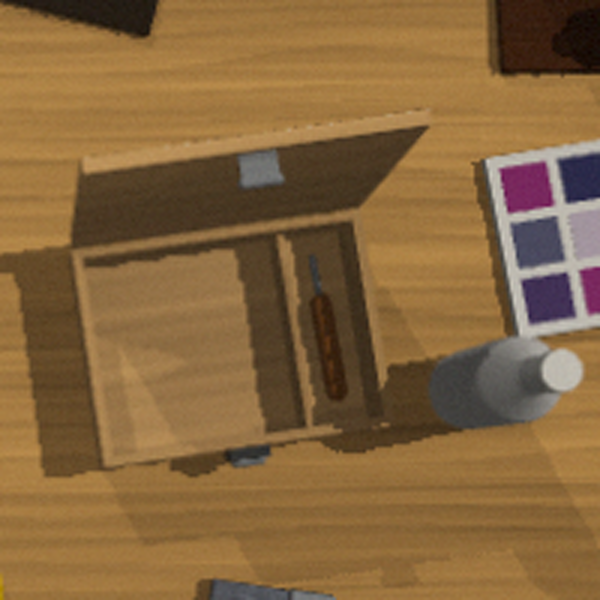

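The two black-topped stamps lie left and middle in the tray (full-image about (126,179) and (158,170)), and the offcut is on the right. The green blocks are decoys in front of it. The case is open with its lid near upright, the catch is at about (353,211), and the bottle stands by the case's -y side.

Run:
```python
from h import *
np.set_printoptions(precision=4,suppress=True)
p=robot.read_camera('top');s=robot.read_camera('side')
im=p['pixels'].astype(int)
m=(im.max(2)<60).astype(np.uint8); m[:150]=0;m[:,:100]=0;m[200:]=0;m[:,190:]=0
n,l,st,c=cv2.connectedComponentsWithStats(m)
for i in range(1,n):
    if st[i,4]<60: continue
    ys,xs=np.where(l==i); W=np.array([atz(p,(x,y),.030)[:2] for x,y in zip(xs,ys)])
    r=cv2.minAreaRect((W*1000).astype(np.float32)); print(st[i,4],W.mean(0),r)
    w,V=np.linalg.eigh(np.cov(W.T)); v=V[:,1]; print('  long axis deg',np.degrees(np.arctan2(v[1],v[0]))%180,'sizes',np.sqrt(12*w))
f=lambda x,y:(270+x/3,60+y/3)
rim={k:atz(p,f(*v),.06)[:2] for k,v in dict(nl=(107,467),fl=(73,250),nr=(383,422)).items()}
print(rim); a=rim['fl']-rim['nl'];b=rim['nr']-rim['nl']
print(np.linalg.norm(a),np.degrees(np.arctan2(a[1],a[0])),np.linalg.norm(b),np.degrees(np.arctan2(b[1],b[0]))+90)
g=lambda x,y:(80+x/3,80+y/3)
T=[atz(p,g(*v),.024)[:2] for v in((92,386),(69,230),(386,169),(415,327))]
print('tray',T,np.mean(T,0)); 
for i in range(4): d=T[(i+1)%4]-T[i];print(np.linalg.norm(d),np.degrees(np.arctan2(d[1],d[0])))
# lid edge: two-view triangulate
A=robot.tip_of(p,'lid_edge');B=robot.tip_of(s,'lid_edge')
for x in A[:2]:
  for y in B[:2]:
    o1,d1=ray(p,x['at']);o2,d2=ray(s,y['at']);t=np.linalg.lstsq(np.c_[d1,-d2],o2-o1,rcond=None)[0]
    print('lid_edge',o1+d1*t[0],o2+d2*t[1])
for nm,z in(('case',0),('compartment',.008),('catch_point',.043),('lid_hinge',.06)):
    for q in(p,s):
        for d in robot.tip_of(q,nm)[:1]:print(nm,d['p'],atz(q,d['at'],z))
```

```text
299 [0.5236 0.2553] ((523.6677856445312, 255.3890838623047), (57.20572280883789, 33.78925323486328), 18.279251098632812)
  long axis deg 17.677387064116914 sizes [0.0343 0.0564]
282 [0.5029 0.3372] ((502.6727294921875, 337.1026611328125), (53.94536209106445, 30.926191329956055), 0.004117061849683523)
  long axis deg 179.9164121675403 sizes [0.0332 0.0553]
{'nl': array([ 0.4   , -0.1157]), 'fl': array([ 0.5782, -0.092 ]), 'nr': array([ 0.4323, -0.3417])}
0.17969713135397722 7.589197037741644 0.22830864256099312 8.130094843797153
tray [array([0.4269, 0.3761]), array([0.5605, 0.3963]), array([0.6066, 0.1237]), array([0.4717, 0.1006])] [0.5164 0.2492]
0.13514345861921626 8.62399719338633
0.2765244352096021 -80.39307537718179
0.13690437623801807 -170.2682654007058
0.279146653759656 99.24147290357058
lid_edge [ 0.7767 -0.3188 -0.342 ] [ 0.6083 -0.3131 -0.3858]
lid_edge [ 0.624  -0.206   0.2602] [ 0.6265 -0.2057  0.2608]
case 0.74 [ 0.5006 -0.2232  0.    ]
case 0.75 [ 0.5132 -0.2177  0.    ]
compartment 0.86 [ 0.5097 -0.2006  0.008 ]
compartment 0.91 [ 0.4931 -0.1676  0.008 ]
catch_point 0.66 [ 0.3942 -0.2325  0.043 ]
catch_point 0.66 [ 0.4019 -0.2347  0.043 ]
lid_hinge 0.86 [ 0.5936 -0.2172  0.06  ]
lid_hinge 0.94 [ 0.5918 -0.1954  0.06  ]
```

carry_out:
  commands:
    - [[0, 0, 0], 0.1265, 0.5]
    - [[0, 0, 0], 0.1265, 0.5]
    - [[0.0269, -0.0408, 0], 0, 0.5]
    - [[0.0269, -0.0408, 0], 0, 0.5]
    - [[0.0269, -0.0408, 0], 0, 0.5]
    - [[0.0269, -0.0408, 0], 0, 0.5]
    - [[0.0269, -0.0408, 0], 0, 0.5]
    - [[0.0269, -0.0408, 0], 0, 0.5]
    - [[0.0269, -0.0408, 0], 0, 0.5]
    - [[0.0269, -0.0408, 0], 0, 0.5]
    - [[0.0269, -0.0408, 0], 0, 0.5]
    - [[0.0269, -0.0408, 0], 0, 0.5]
    - [[0, 0, 0], 0, 0.5]
  newtons: 15

```text
time: 3.32
tool_pos: [0.4015, -0.098, 0.2438]
tool_rot: [-3.141, -0.001, 0.005]
contact_force: [-0.8, -0.8, -0.4]
opening: 0.046
grip_force: 0.0
```

carry_out:
  commands:
    - [[0.0102, -0.0435, 0], 0, 0.5]
    - [[0.0102, -0.0435, 0], 0, 0.5]
    - [[0.0102, -0.0435, 0], 0, 0.5]
    - [[0.0102, -0.0435, 0], 0, 0.5]
    - [[0.0102, -0.0435, 0], 0, 0.5]
    - [[0.0102, -0.0435, 0], 0, 0.5]
    - [[0.0102, -0.0435, 0], 0, 0.5]
    - [[0.0102, -0.0435, 0], 0, 0.5]
    - [[0.0102, -0.0435, 0], 0, 0.5]
    - [[0.0102, -0.0435, 0], 0, 0.5]
    - [[0, 0, 0.05], 0, 0.5]
    - [[0, 0, 0.05], 0, 0.5]
    - [[0, 0, 0.04], 0, 0.5]
    - [[0, 0, 0.03], 0, 0.5]
    - [[0, 0, 0], 0, 0.5]

```text
time: 5.2
tool_pos: [0.5016, 0.3328, 0.0714]
tool_rot: [3.139, 0.005, -0.001]
contact_force: [0.5, 0.3, -0.4]
opening: 0.0462
grip_force: 0.0
```

Run:
```python
from h import *
p=robot.read_camera('top');s=robot.read_camera('side')
a=cv2.resize(p['pixels'][130:230,90:210],None,fx=4,fy=4,interpolation=2);b=cv2.resize(s['pixels'][220:340,170:270],None,fx=4,fy=4,interpolation=2)[:400]
b=cv2.resize(s['pixels'][240:340,170:270],None,fx=4,fy=4,interpolation=2)
cv2.imwrite('pics/g1.png',np.hstack([a,b[:,:320]])[:,:,::-1])
print(robot.observe()['tool_pos'])
```

```text
[0.50337442 0.33416032 0.07454232]
```

View pics/g1.png

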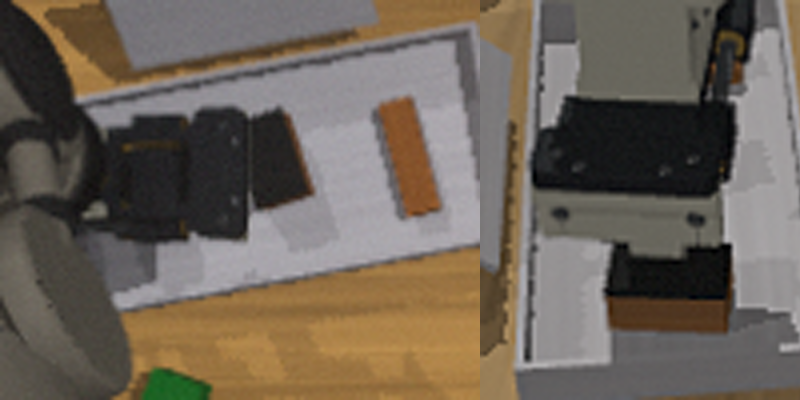

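The fingers straddle the left stamp, centred along its length (side view: pad at x≈665, stamp 608–728). I'll go down and grip.

carry_out:
  commands:
    - [[0, -0.003, 0.015], 0, 0.5]
    - [[0, 0, 0.015], 0, 0.5]
    - [[0, 0, 0.012], 0, 0.5]
    - [[0, 0, 0.007], 0, 0.5]
    - [[0, 0, 0], 0, 0.5]
    - [[0, 0, 0], 0, 0.3]
    - [[0, 0, 0], 0, 0.2]
    - [[0, 0, 0], 0, 0.2]
    - [[0, 0, 0], 0, 0.2]
  newtons: 15

```text
time: 6.42
tool_pos: [0.5028, 0.3378, 0.0251]
tool_rot: [-3.141, -0.001, -0.0]
contact_force: [-0.3, -1.6, 1.8]
opening: 0.0337
grip_force: 15.0
```

carry_out:
  commands:
    - [[0, 0, -0.03], 0, 0.2]
    - [[0, 0, -0.045], 0, 0.2]
    - [[0, 0, -0.045], 0, 0.2]
    - [[-0.0015, 0.045, 0], 0, 0.2]
    - [[-0.0015, 0.045, 0], 0, 0.2]
    - [[-0.0015, 0.045, 0], 0, 0.2]
    - [[-0.0015, 0.045, 0], 0, 0.2]
    - [[-0.0015, 0.045, 0], 0, 0.2]
    - [[-0.0015, 0.045, 0], 0, 0.2]
    - [[-0.0015, 0.045, 0], 0, 0.2]
    - [[-0.0015, 0.045, 0], 0, 0.2]
    - [[-0.0015, 0.045, 0], 0, 0.2]
    - [[-0.0015, 0.045, 0], 0, 0.2]
    - [[-0.0015, 0.045, 0], 0, 0.2]
    - [[0, 0, 0], -0.07, 0.2]
    - [[0, 0, 0], -0.07, 0.2]
    - [[0, 0, 0], 0, 0.2]

```text
time: 8.55
tool_pos: [0.4857, -0.1575, 0.1446]
tool_rot: [-3.142, 0.0, 0.139]
contact_force: [-0.3, 0.3, -0.0]
opening: 0.0337
grip_force: 15.0
```

Run:
```python
from h import *
p=robot.read_camera('top');s=robot.read_camera('side')
a=cv2.resize(p['pixels'][110:240,270:420],None,fx=3,fy=3,interpolation=2);b=cv2.resize(s['pixels'][100:230,180:296],None,fx=3,fy=3,interpolation=2)
cv2.imwrite('pics/g2.png',np.hstack([a,b])[:,:,::-1])
print(robot.observe()['tool_pos'])
```

```text
[ 0.48580504 -0.15728549  0.14467803]
```

View pics/g2.png

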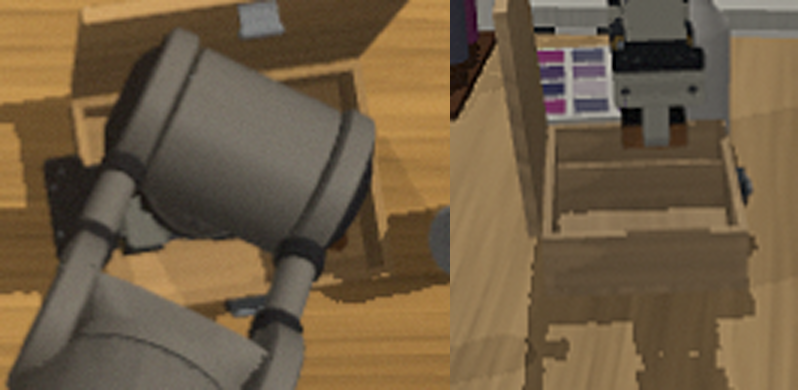

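The stamp is held level above the compartment and well clear of the lid. I'll lower and release.

carry_out:
  commands:
    - [[0, 0, 0.04], 0, 0.2]
    - [[0, 0, 0.035], 0, 0.2]
    - [[0, 0, 0.02], 0, 0.2]
    - [[0, 0, 0.01], 0, 0.2]
    - [[0, 0, 0.006], 0, 0.2]
    - [[0, 0, 0.003], 0, 0.2]
    - [[0, 0, 0], 0, 0.2]
    - [[0, 0, 0], 0, 0.2]

```text
time: 9.65
tool_pos: [0.4862, -0.1576, 0.0312]
tool_rot: [3.141, -0.001, 0.14]
contact_force: [-0.1, 0.0, -0.8]
opening: 0.0337
grip_force: 15.0
```

carry_out:
  commands:
    - [[0, 0, 0.002], 0, 0.2]
    - [[0, 0, 0], 0, 0.2]
    - [[0, 0, 0], 0, 0.44]
    - [[0, 0, 0], 0, 0.44]
    - [[0, 0, -0.03], 0, 0.44]
    - [[0, 0, -0.045], 0, 0.44]
    - [[0, 0, -0.045], 0.07, 0.44]
    - [[0, 0, 0], 0.07, 0.5]
    - [[0.0038, -0.0413, 0], 0, 0.5]
    - [[0.0038, -0.0413, 0], 0, 0.5]
    - [[0.0038, -0.0413, 0], 0, 0.5]
    - [[0.0038, -0.0413, 0], 0, 0.5]
    - [[0.0038, -0.0413, 0], 0, 0.5]
    - [[0.0038, -0.0413, 0], 0, 0.5]
    - [[0.0038, -0.0413, 0], 0, 0.5]
    - [[0.0038, -0.0413, 0], 0, 0.5]
    - [[0.0038, -0.0413, 0], 0, 0.5]
    - [[0.0038, -0.0413, 0], -0.15, 0.5]
    - [[0, 0, 0], -0.159, 0.5]
    - [[0, 0, 0], 0, 0.5]

```text
time: 12.15
tool_pos: [0.5236, 0.2559, 0.1483]
tool_rot: [3.141, 0.001, 0.308]
contact_force: [-0.3, 0.6, -0.9]
opening: 0.046
grip_force: 0.0
```

Run:
```python
from h import *
p=robot.read_camera('top');s=robot.read_camera('side')
a=cv2.resize(p['pixels'][110:240,270:420],None,fx=3,fy=3,interpolation=2);b=cv2.resize(s['pixels'][170:300,180:296],None,fx=3,fy=3,interpolation=2)
cv2.imwrite('pics/g3.png',np.hstack([a,b])[:,:,::-1])
im=p['pixels'].astype(int)
m=(im.max(2)<60).astype(np.uint8); m[:130]=0;m[:,:300]=0;m[215:]=0;m[:,370:]=0
n,l,st,c=cv2.connectedComponentsWithStats(m)
for i in range(1,n):
    if st[i,4]>100:
        ys,xs=np.where(l==i); W=np.array([atz(p,(x,y),.034)[:2] for x,y in zip(xs,ys)]);print(W.mean(0),cv2.minAreaRect((W*1000).astype(np.float32)))
o=robot.observe();print(o['tool_pos'],o['tool_rot'])
```

```text
[ 0.48578569 -0.15737188] ((485.7550964355469, -157.384765625), (54.460052490234375, 33.18875503540039), 8.797504425048828)
[0.52386879 0.25521852 0.14849184] [3.14141806e+00 5.17770150e-04 3.05118798e-01]
```

View pics/g3.png

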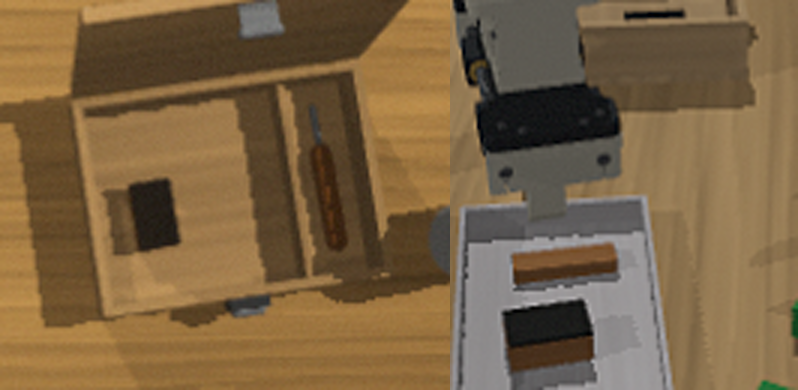

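The first stamp lies flat, rubber up, where intended (fix 0.486,-0.157). The gripper is above the second one.

carry_out:
  commands:
    - [[0, 0, 0.04], 0, 0.5]
    - [[0, 0, 0.035], 0, 0.5]
    - [[0, 0, 0.025], 0, 0.5]
    - [[0, 0, 0.0135], 0, 0.5]
    - [[0, 0, 0.01], 0, 0.5]
    - [[0, 0, 0], 0, 0.5]
    - [[0, 0, 0], 0, 0.3]
    - [[0, 0, 0], 0, 0.2]
    - [[0, 0, 0], 0, 0.2]
    - [[0, 0, 0], 0, 0.2]

```text
time: 13.5
tool_pos: [0.5245, 0.2558, 0.0261]
tool_rot: [3.142, -0.002, 0.309]
contact_force: [-1.2, 0.1, 5.5]
opening: 0.0343
grip_force: 15.0
```

carry_out:
  commands:
    - [[0, 0, -0.03], 0, 0.2]
    - [[0, 0, -0.045], 0, 0.2]
    - [[0, 0, -0.045], 0.15, 0.2]
    - [[0, 0, 0], 0.159, 0.2]
    - [[-0.0025, 0.0443, 0], 0, 0.2]
    - [[-0.0025, 0.0443, 0], 0, 0.2]
    - [[-0.0025, 0.0443, 0], 0, 0.2]
    - [[-0.0025, 0.0443, 0], 0, 0.2]
    - [[-0.0025, 0.0443, 0], 0, 0.2]
    - [[-0.0025, 0.0443, 0], 0, 0.2]
    - [[-0.0025, 0.0443, 0], 0, 0.2]
    - [[-0.0025, 0.0443, 0], 0, 0.2]
    - [[-0.0025, 0.0443, 0], 0, 0.2]
    - [[-0.0025, 0.0443, 0], 0, 0.2]
    - [[-0.0025, 0.0443, 0], -0.07, 0.2]
    - [[0, 0, 0], -0.07, 0.2]
    - [[0, 0, 0], 0, 0.2]

```text
time: 15.62
tool_pos: [0.496, -0.232, 0.1448]
tool_rot: [-3.141, 0.001, 0.138]
contact_force: [0.3, 0.1, -1.0]
opening: 0.0336
grip_force: 15.0
```

carry_out:
  commands:
    - [[0, 0, 0.04], 0, 0.2]
    - [[0, 0, 0.035], 0, 0.2]
    - [[0, 0, 0.02], 0, 0.2]
    - [[0, 0, 0.01], 0, 0.2]
    - [[0, 0, 0.006], 0, 0.2]
    - [[0, 0, 0.0035], 0, 0.2]
    - [[0, 0, 0], 0, 0.2]
    - [[0, 0, 0], 0, 0.2]
    - [[0, 0, 0], 0, 0.44]
    - [[0, 0, 0], 0, 0.44]
    - [[0, 0, 0], 0, 0.44]
    - [[0, 0, -0.03], 0, 0.44]
    - [[0, 0, -0.045], 0, 0.44]
    - [[0, 0, -0.045], 0, 0.44]
    - [[0, 0, 0], 0, 0.3]

```text
time: 17.5
tool_pos: [0.4982, -0.2328, 0.1544]
tool_rot: [3.136, -0.006, 0.14]
contact_force: [0.4, 0.3, 0.1]
opening: 0.0346
grip_force: 0.0
```

carry_out:
  commands:
    - [[0, 0, -0.045], 0, 0]
    - [[0, -0.009, -0.055], 0, 0]
    - [[0, 0, -0.056], 0, 0]
    - [[0, 0, 0], 0, 0]
    - [[0.04, 0, 0], 0, 0]
    - [[0.04, 0, 0], 0, 0]
    - [[0.04, 0, 0], 0, 0]
    - [[0.041, 0, 0], 0, 0]
    - [[0, 0, 0], 0, 0]

```text
time: 18.62
tool_pos: [0.656, -0.1994, 0.3018]
tool_rot: [-3.138, 0.005, 0.142]
contact_force: [0.3, 0.1, -1.0]
opening: 0.0004
grip_force: 0.0
```

Run:
```python
from h import *
p=robot.read_camera('top');s=robot.read_camera('side')
a=cv2.resize(p['pixels'][70:240,270:420],None,fx=2.5,fy=2.5,interpolation=2);b=cv2.resize(s['pixels'][50:220,150:310],None,fx=2.5,fy=2.5,interpolation=2)
cv2.imwrite('pics/g4.png',np.hstack([a,b])[:,:,::-1])
o=robot.observe();print(o['tool_pos'],o['tool_rot'],o['contact_force'],o['opening'])
C=np.array([.506,-.2225]);c,sn=np.cos(.14),np.sin(.14)
L=lambda x,y,z:[C[0]+c*x-sn*y,C[1]+sn*x+c*y,z]
for q in(1.55,1.6,1.65,1.7):
    print(q,proj(s,L(.09-.207*np.cos(q)+.012*np.sin(q),.12,.06+.207*np.sin(q)+.012*np.cos(q))),proj(s,L(.09-.207*np.cos(q),.12,.06+.207*np.sin(q))))
t=o['tool_pos'];print('tip px',proj(s,[t[0],t[1],t[2]-.017]))
```

```text
[ 0.6541004  -0.20025099  0.30402792] [-3.13976584  0.00373602  0.14006825] [ 0.46123954 -0.56055931  0.20387422] 0.0006476966089490093
1.55 [202.68075207 101.65872636] [207.70449709 101.55979742]
1.6 [198.37023577 102.08754476] [203.37773404 101.74771557]
1.65 [194.09546898 102.72262104] [199.0706674  102.14304466]
1.7 [189.87011393 103.56172989] [194.79710495 102.74450156]
tip px [183.49828861  80.03362559]
```

View pics/g4.png

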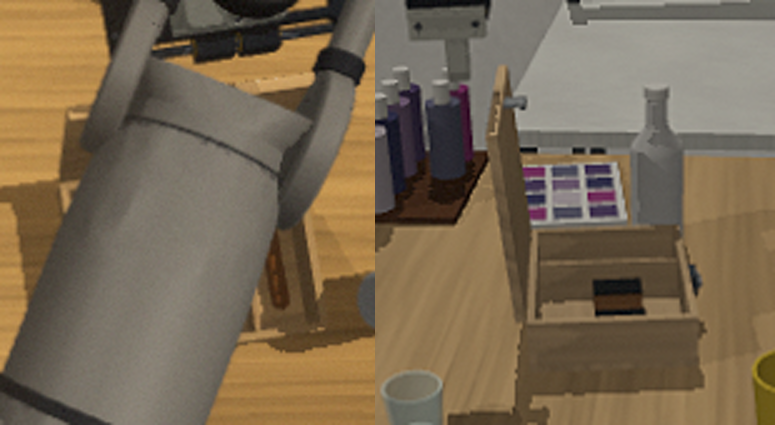

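Run:
```python
from h import *
s=robot.read_camera('side')
for X in([.486,-.1575,.034],[.486,-.1405,.008],[.497,-.232,.034],[.497,-.215,.008]): 
    u=proj(s,X);print(X,u,(u-[150,50])*2.5+[375,0])
save(s,'s5.png')
cv2.imwrite('pics/s6.png',cv2.resize(s['pixels'][130:210,195:295],None,fx=6,fy=6,interpolation=2)[:,:,::-1])
for d in robot.find_in(s,'stamp_a'):print(d)
```

```text
[0.486, -0.1575, 0.034] [248.29227308 174.97632664] [620.73068269 312.4408166 ]
[0.486, -0.1405, 0.008] [247.95190577 186.29391632] [619.87976442 340.73479081]
[0.497, -0.232, 0.034] [246.5862984 162.596042 ] [616.46574601 281.490105  ]
[0.497, -0.215, 0.008] [246.25897225 173.34059585] [615.64743061 308.35148962]
{'at': [295.4, 310.6], 'p': 0.98}
{'at': [247.9, 166.2], 'p': 0.75}
{'at': [203.2, 126.3], 'p': 0.71}
{'at': [308.9, 277.4], 'p': 0.69}
```

View pics/s6.png

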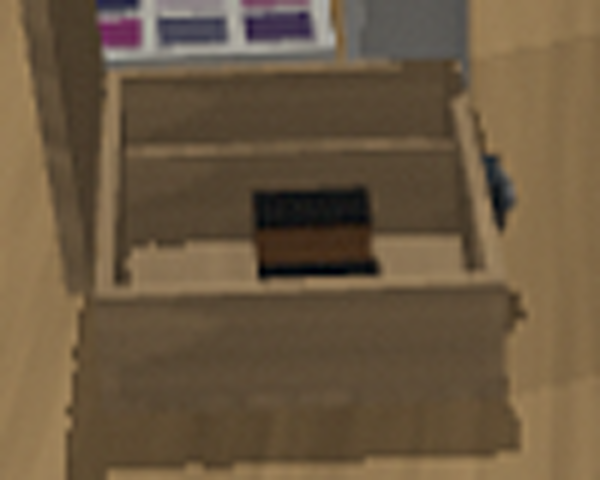

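The farther stamp's top shows at about (247,163), as predicted. The nearer one's black top peeks over the side wall below it. Both are down flat. Next I'll compute the lid push.

```bash
cat > lid.py <<'E'
from h import *
import sys
q0,q1,n,r=map(float,sys.argv[1:5]);n=int(n)
o=robot.observe();t=o['tool_pos'];d=t[:2]-np.array([.506,-.2225]);c,s=np.cos(.14),np.sin(.14)
X=np.array([c*d[0]+s*d[1],t[2]]);print('local',X,-s*d[0]+c*d[1],'yaw',o['tool_rot'])
T=[]
for q in np.linspace(q0,q1,n):
    T.append([.09-r*np.cos(q)+.012*np.sin(q)+.0095,.06+r*np.sin(q)+.012*np.cos(q)+.017])
T=np.array(T);print('first target',T[0],'move dx,dz',T[0]-X)
for a in np.round(np.diff(T,axis=0),4):print('[[%.4f,0,%.4f],0,0],'%(a[0],-a[1]),end='')
E
python3 lid.py 1.7 0.15 21 .19
```

```text
local [0.14927971 0.3060526 ] 0.0010617928776349497 yaw [-3.14109173e+00  1.44197868e-03  1.39205556e-01]
first target [0.13588043 0.26387018] move dx,dz [-0.01339928 -0.04218242]
[[-0.0146,0,-0.0023],0,0],[[-0.0147,0,-0.0011],0,0],[[-0.0148,0,0.0000],0,0],[[-0.0147,0,0.0012],0,0],[[-0.0146,0,0.0023],0,0],[[-0.0143,0,0.0034],0,0],[[-0.0140,0,0.0045],0,0],[[-0.0136,0,0.0056],0,0],[[-0.0132,0,0.0066],0,0],[[-0.0126,0,0.0076],0,0],[[-0.0120,0,0.0086],0,0],[[-0.0113,0,0.0095],0,0],[[-0.0105,0,0.0103],0,0],[[-0.0097,0,0.0111],0,0],[[-0.0088,0,0.0118],0,0],[[-0.0079,0,0.0125],0,0],[[-0.0069,0,0.0131],0,0],[[-0.0058,0,0.0135],0,0],[[-0.0048,0,0.0140],0,0],[[-0.0037,0,0.0143],0,0],
```

Descend behind the lid, then the first part of the arc.

carry_out:
  commands:
    - [[0, 0, 0.022], 0, 0]
    - [[-0.006, 0, 0.02], 0, 0]
    - [[-0.007, 0, 0], 0, 0]
    - [[-0.0146, 0, -0.002], 0, 0]
    - [[-0.0147, 0, -0.001], 0, 0]
    - [[-0.0148, 0, 0], 0, 0]
    - [[-0.0147, 0, 0.0012], 0, 0]
    - [[-0.0146, 0, 0.0023], 0, 0]
    - [[-0.0143, 0, 0.0034], 0, 0]
    - [[0, 0, 0], 0, 0]

```text
time: 20.08
tool_pos: [0.5541, -0.2148, 0.2625]
tool_rot: [3.14, -0.002, 0.139]
contact_force: [-0.1, -0.2, 0.2]
opening: 0.0005
grip_force: 0.0
```

```bash
python3 - <<'E'
from h import *
s=robot.read_camera('side')
print([(d['p'],d['at']) for d in robot.tip_of(s,'lid_edge')[:3]])
C=np.array([.506,-.2225]);c,sn=np.cos(.14),np.sin(.14)
for q in(1.1,1.2,1.3,1.4,1.6):
    x=.09-.207*np.cos(q)+.012*np.sin(q);print(q,proj(s,[C[0]+c*x,C[1]+sn*x,.06+.207*np.sin(q)+.012*np.cos(q)]))
E
python3 lid.py 1.235 0.15 15 .19
```

```text
[(0.65, [227.6, 90.9])]
1.1 [238.80581722  91.45721908]
1.2 [231.38915241  89.03782604]
1.3 [223.71167231  87.34121711]
1.4 [215.86662317  86.39423037]
1.6 [200.06327686  86.80146215]
local [0.04957839 0.26205365] 0.0008657672221674866 yaw [ 3.14029607e+00 -1.49317763e-03  1.39237464e-01]
first target [0.04822076 0.26034241] move dx,dz [-0.00135763 -0.00171124]
[[-0.0140,0,0.0045],0,0],[[-0.0136,0,0.0056],0,0],[[-0.0132,0,0.0066],0,0],[[-0.0126,0,0.0076],0,0],[[-0.0120,0,0.0086],0,0],[[-0.0113,0,0.0095],0,0],[[-0.0105,0,0.0103],0,0],[[-0.0097,0,0.0111],0,0],[[-0.0088,0,0.0118],0,0],[[-0.0079,0,0.0125],0,0],[[-0.0069,0,0.0131],0,0],[[-0.0058,0,0.0135],0,0],[[-0.0048,0,0.0140],0,0],[[-0.0037,0,0.0143],0,0],
```

The lid follows the fingers (about 1.24 rad). Continuing down to about 0.15 rad.

carry_out:
  commands:
    - [[-0.0154, 0, 0.006], 0, 0]
    - [[-0.0136, 0, 0.0056], 0, 0]
    - [[-0.0132, 0, 0.0066], 0, 0]
    - [[-0.0126, 0, 0.0076], 0, 0]
    - [[-0.012, 0, 0.0086], 0, 0]
    - [[-0.0113, 0, 0.0095], 0, 0]
    - [[-0.0105, 0, 0.0103], 0, 0]
    - [[-0.0097, 0, 0.0111], 0, 0]
    - [[-0.0088, 0, 0.0118], 0, 0]
    - [[-0.0079, 0, 0.0125], 0, 0]
    - [[-0.0069, 0, 0.0131], 0, 0]
    - [[-0.0058, 0, 0.0135], 0, 0]
    - [[-0.0048, 0, 0.014], 0, 0]
    - [[-0.0037, 0, 0.0143], 0, 0]
    - [[0, 0, 0], 0, 0]

```text
time: 22.05
tool_pos: [0.4194, -0.2332, 0.1155]
tool_rot: [-3.14, 0.002, 0.14]
contact_force: [-0.1, 0.2, -0.5]
opening: 0.0003
grip_force: 0.0
```

```bash
python3 - <<'E'
from h import *
s=robot.read_camera('side')
print([(d['p'],d['at']) for d in robot.tip_of(s,'lid_edge')[:3]])
C=np.array([.506,-.2225]);c,sn=np.cos(.14),np.sin(.14)
for q in(0,.1,.15,.2):
    x=.09-.207*np.cos(q)+.012*np.sin(q);print(q,proj(s,[C[0]+c*x,C[1]+sn*x,.06+.207*np.sin(q)+.012*np.cos(q)]))
E
python3 lid.py 0.15 0.04 3 .19
```

```text
[(0.58, [216.4, 286.8])]
0 [284.04158864 150.40817928]
0.1 [283.40100704 143.82138025]
0.15 [282.80342983 140.53664791]
0.2 [282.02002966 137.26905718]
local [-0.08641339  0.11661836] 0.0009408028035430387 yaw [ 3.14112565e+00 -2.67972982e-04  1.39837392e-01]
first target [-0.08657325  0.1172585 ] move dx,dz [-0.00015985  0.00064014]
[[-0.0019,0,0.0103],0,0],[[-0.0014,0,0.0104],0,0],
```

carry_out:
  commands:
    - [[-0.008, 0, -0.003], 0, 0]
    - [[-0.009, 0, 0], 0, 0]
    - [[0, 0, 0.006], 0, 0]
    - [[0, 0, 0.006], 0, 0]
    - [[0, 0, 0.005], 0, 0]
    - [[0, 0, 0.003], 0, 0]
    - [[0, 0, 0], 0, 0]

```text
time: 23.02
tool_pos: [0.4031, -0.2356, 0.099]
tool_rot: [-3.141, 0.0, 0.14]
contact_force: [-0.2, -0.2, -0.0]
opening: -0.0
grip_force: 0.0
```

carry_out:
  commands:
    - [[0, 0, 0.0015], 0, 0]
    - [[0, 0, 0.0015], 0, 0]
    - [[0, 0, 0], 0, 0]

```text
time: 23.4
tool_pos: [0.4032, -0.2358, 0.0967]
tool_rot: [3.141, -0.0, 0.14]
contact_force: [-1.0, 0.1, 4.2]
opening: 0.0004
grip_force: 2.0
```

carry_out:
  commands:
    - [[0, 0, 0.001], 0, 0]
    - [[0, 0, 0.001], 0, 0]
    - [[0, 0, 0], 0, 0]

```text
time: 23.78
tool_pos: [0.4031, -0.2359, 0.095]
tool_rot: [3.141, -0.0, 0.14]
contact_force: [-2.8, 0.5, 8.8]
opening: 0.0005
grip_force: 4.3
```

carry_out:
  commands:
    - [[0, 0, 0.001], 0, 0]
    - [[0, 0, 0.001], 0, 0]
    - [[0, 0, 0], 0, 0]

```text
time: 24.15
tool_pos: [0.4029, -0.2358, 0.0929]
tool_rot: [3.141, 0.0, 0.14]
contact_force: [-4.6, 0.3, 8.5]
opening: 0.0005
grip_force: 4.2
```

carry_out:
  commands:
    - [[0, 0, 0.001], 0, 0]
    - [[0, 0, 0.001], 0, 0]
    - [[0, 0, 0], 0, 0]

```text
time: 24.52
tool_pos: [0.4027, -0.2359, 0.0906]
tool_rot: [3.141, 0.001, 0.14]
contact_force: [-3.2, -0.1, 5.6]
opening: 0.0004
grip_force: 2.9
```

carry_out:
  commands:
    - [[0, 0, 0.001], 0, 0]
    - [[0, 0, 0.001], 0, 0]
    - [[0, 0, 0], 0, 0]

```text
time: 24.9
tool_pos: [0.4027, -0.2359, 0.0894]
tool_rot: [3.141, 0.001, 0.14]
contact_force: [-6.3, 0.9, 14.8]
opening: 0.0003
grip_force: 7.6
```

carry_out:
  commands:
    - [[0, 0, 0.001], 0, 0]
    - [[0, 0, 0], 0, 0]

```text
time: 25.15
tool_pos: [0.4027, -0.2359, 0.0893]
tool_rot: [3.14, 0.0, 0.14]
contact_force: [-8.1, 3.3, 24.9]
opening: 0.0005
grip_force: 12.3
```

Seated: the height no longer changes and force rises steeply. Back off, move away and look.

carry_out:
  commands:
    - [[0, 0, -0.003], 0, 0]
    - [[0, 0, -0.02], 0, 0]
    - [[0, 0, -0.05], 0, 0]
    - [[0, 0, -0.05], 0, 0]
    - [[0, -0.05, -0.03], 0, 0]
    - [[0, -0.05, 0], 0, 0]
    - [[0, -0.05, 0], 0, 0]
    - [[0, -0.05, 0], 0, 0]
    - [[0, -0.05, 0], 0, 0]
    - [[0, 0, 0], 0, 0]

```text
time: 26.4
tool_pos: [0.3675, 0.0144, 0.2403]
tool_rot: [-3.141, -0.0, 0.145]
contact_force: [0.3, 0.0, 0.8]
opening: 0.0002
grip_force: 0.0
```

Run:
```python
from h import *
p=robot.read_camera('top');s=robot.read_camera('side')
a=cv2.resize(p['pixels'][110:240,270:420],None,fx=3,fy=3,interpolation=2);b=cv2.resize(s['pixels'][110:240,180:296],None,fx=3,fy=3,interpolation=2)
cv2.imwrite('pics/g7.png',np.hstack([a,b])[:,:,::-1])
C=np.array([.506,-.2225]);c,sn=np.cos(.14),np.sin(.14)
for q in(0,.04):
    x=.09-.207*np.cos(q)+.012*np.sin(q);u=proj(s,[C[0]+c*x-sn*.12,C[1]+sn*x+c*.12,.06+.207*np.sin(q)+.012*np.cos(q)]);print(q,u,(u-[180,110])*3+[450,0])
print(robot.tip_of(s,'lid_edge')[:2],robot.observe()['tool_pos'])
```

```text
0 [289.80353413 170.04020169] [779.41060239 180.12060508]
0.04 [289.64299786 167.24232661] [778.92899358 171.72697984]
[{'at': [281.3, 152.3], 'p': 0.77}] [0.36858526 0.01139963 0.24029609]
```

View pics/g7.png

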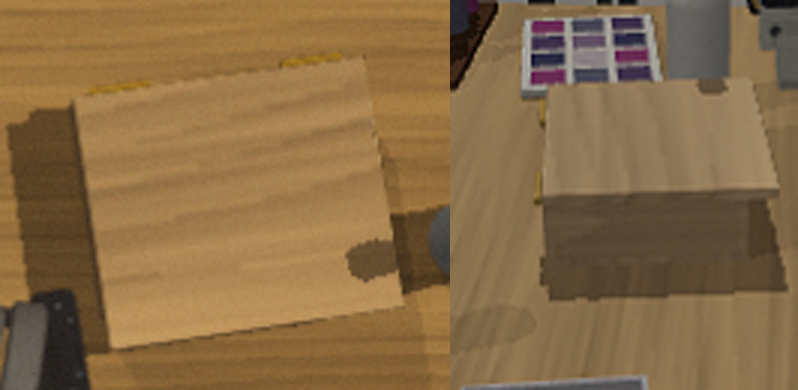

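The lid lies flat on the case. Its near-front corner is at crop (778,185), against 180 predicted for shut and 172 for 0.04 rad open. The arm is clear of everything.

```bash
python3 -c "
from cell import robot
print(robot.hand_in())"
```

```text
the job is handed in; nothing more can be done
None
```

Both stamps are in the wide compartment, flat with the rubber up. The lid is latched shut, judging by the camera and the press force. I handed in at about 26 s with the gripper touching nothing.

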